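# Stack a wheel blank and hold the drill guide over it

## Task

Lay the larger plywood disc flat in the middle of the jig's round plate and the smaller disc centred on top of it. Then pull the spring-loaded drill guide out by its upright post until its bush stands in line with the mark scribed across the plate, and keep holding it there: finish with the guide still in the gripper, since it springs back when let go. Leave the tape roll, the pencil and the bench dog alone.

Things in the scene. Friction and masses are not known exactly. Their poses are not given: they have to be found in the camera images.
- jig: Fixed drilling jig: plywood board 310 (x) by 255 (y) by 12 mm on the bench, spanning x -250..60, y -55..200 of its frame. Origin on the bench (z = 0) under the guide's post at home; x runs along the rail, away from the robot; the round plate is on its +y side. Rail on y = 0, 30 mm wide, top 40 mm above bench; end stops at x 24..60 (65 mm high) and -247..-235 (50 mm).
- plate: Fixed round plate on a foot, on the jig board, axes as the jig. Origin: centre of the foot's underside, 12 mm above the bench. Foot 80 (x) by 125 (y) by 6 mm; plate diameter 100 mm, top 16 mm above the origin. The mark: a thin dark line along y through its centre. The centre lies at jig y = 110 mm and jig x between -145 and -95 mm, different each time.
- plate_top (a point): Centre of the round plate's top face, 28 mm above the bench; axes as the plate.
- wheel_center (a point): Centre (half-way up) of the larger plywood disc: diameter 62 mm, 18 mm thick, lying flat and loose on the bench at the start; about 40 g. z axis is the disc's axis.
- hub_center (a point): Centre (half-way up) of the smaller plywood disc: diameter 42 mm, 18 mm thick, lying flat and loose on the bench at the start; about 20 g. z axis is the disc's axis. Which disc is nearer to the robot varies.
- guide (a joint): Travel of the guide (a carriage on the rail, 50 x 44 mm, top 78 mm above bench) in m: 0 at home, grows as it is pulled along the jig's -x, towards the robot; stop at 0.18. The mark needs 0.095 to 0.145. A spring pulls it back with 4 N at home, 0.4 N more per 10 mm; let go, it runs home.
- guide_handle (a point): Grasp point on the guide's black upright post: round, diameter 20 mm, it rises from 90 to 150 mm above the bench; this point is on its axis, 125 mm above the bench.
- guide_bush (a point): Centre of the lower rim of the drill bush: a steel ring, outer diameter 38 mm, 78 to 94 mm above the bench, at the end of a flat arm 26 mm wide (78 to 90 mm above the bench) that runs 110 mm along the jig's +y from the post. At the mark its x in the plate's axes is 0. It passes 14 mm above the finished stack.
- tape: Bystander: roll of tape lying flat, outer diameter 100 mm, 48 mm high; origin at the centre of its underside. Leave alone.
- pencil: Bystander: carpenter's pencil, 175 mm by 14 mm by 8 mm, along its x axis; origin at the centre of its underside. Leave alone.
- dog: Bystander: steel bench dog standing upright, 30 mm diameter, 60 mm high; origin at the centre of its underside. Leave alone.
Mind the look-alikes: they are no part of the job. What is shaped like the part that bears wheel_center but grey or turquoise is not meant.

How it is judged (in metres and radians):
On the way, in this order (a step that is already met when the one before it is completed fails the run):
1. the larger disc lies flat and centred on the plate, let go (horizontal distance between wheel_center and plate_top below 0.008 m and z of wheel_center in the frame of plate_top between 0.006 and 0.012 m and angle between wheel_center's own z axis and vertical below 0.08 rad and contact force between the fingers and wheel below 0.1 N and linear speed of wheel below 0.02 m/s), for 0.2 s.
2. the smaller disc lies flat and centred on the larger, let go (horizontal distance between wheel_center and plate_top below 0.008 m and z of wheel_center in the frame of plate_top between 0.006 and 0.012 m and angle between each of wheel_center, hub_center's own z axis and vertical below 0.08 rad and horizontal distance between hub_center and wheel_center below 0.007 m and z of hub_center in the frame of plate_top between 0.024 and 0.03 m and contact force between the fingers and wheel below 0.1 N and contact force between the fingers and hub below 0.1 N and linear speed of hub below 0.02 m/s), for 0.2 s.
At the end, for the whole second after the job is handed in: The larger disc lies flat on the plate within 8 mm of its centre, the smaller flat on it within 7 mm of its centre, both untouched and still; the gripper's fingers hold the guide still (at least 2 N on it) with its bush within 6 mm of the mark along the rail, and the guide does not touch the discs (all of step 2 and linear speed of wheel below 0.02 m/s and x of guide_bush in the frame of plate between -0.006 and 0.006 m and contact force between the fingers and guide above 2 N and velocity of joint guide between -0.01 and 0.01 m/s and contact force between guide and wheel below 0.1 N and contact force between guide and hub below 0.1 N); the arm keeps its last pose, push and grip.
It fails at once if tape roll pushed more than 25 mm (distance of tape from where it was at the start of the episode above 0.025 m).
It fails at once if pencil pushed more than 25 mm (distance of pencil from where it was at the start of the episode above 0.025 m).
It fails at once if bench dog pushed more than 25 mm (distance of dog from where it was at the start of the episode above 0.025 m).
It also fails if it takes over 72 s, if anything falls off the work surface, if the arm or the gripper's body presses on something with over 40 N, if the wrist force passes 120 N, or if a joint passes its speed limit or range.

## Robot

A 6-joint arm with a two-finger parallel gripper is mounted at the origin on the work surface. World frame = base frame: x ahead of the robot, y to its left, z up, the work surface at z = 0. Lengths are in mm, angles in degrees, forces in N, time in s.
With the tool pointing down it reaches from about 300 to 850 mm from the base axis. Payload 4.2 kg.
Tool frame: the origin (TCP) lies between the finger pads; the fingertips stand 22 mm ahead of it and the grasp point (between the pads) lies 3 mm ahead of it; z points along the fingers, y is the direction in which the jaws open and shut (so a half turn about z gives the same grasp; the last joint's range is limited). The gripper opens to 91 mm and grips with 3 to 60 N. Pads are 32 mm wide; open, the fingers measure 118 mm over their backs; the gripper's body (76 mm by 178 mm) begins 60 mm behind the grasp point.
Start: joints at [72.365, 18.312, 89.639, -0, 72.044, -1.146], TCP at [163.211, 551.365, 235.976] pointing down, gripper open.
Joint ranges: [-177.97, 177.97], [-48.28, 115.42], [12.27, 149.76], [-77.06, 257.06], [2.81, 150.46], [-146.56, 146.56]. Speed limits (degrees/s): [147.25, 147.25, 180, 180, 180, 180].

## Interface

Orientations are given as [roll, pitch, yaw] about the fixed x, y, z axes, in that order (R = Rz(yaw) Ry(pitch) Rx(roll)).
In Python, from workcell import * gives the robot as it stands.
- The arm moves only by the shell command python3 -m jog 'ROWS' [OPENING] [FORCE]. ROWS is text: rows parted by semicolons, each of 6 numbers parted by spaces: the shift along the tool's x, y, z in units of 0.5 m (1.0 is 0.5 m), then the turn, a rotation vector about the tool's x, y, z in units of pi/2 rad (1.0 is pi/2 rad). A call has 1 to 20 rows; each row is the pose to reach, as a shift and turn from the pose measured when the call began, along the tool's axes at that moment; what a row does not reach only later rows make up. A row lasts 1/12 s, in which the tool goes at most 41.7 mm and 7.16 degrees, less where a joint would pass 70% of its speed; a pose out of reach is approached as far as the arm can. A call with a number of a shift or a turn outside -1 to 1 is refused whole. A call with a gripper value outside its range is refused whole. OPENING is the opening, from -1 (shut) to 1 (fully open), set as the call begins (- or left out, the last holds). The fingers move at their own pace and stop on an object; FORCE is the grip in N (left out, the last holds). Time passes only in rows, so rows that repeat a pose let the fingers close. It gives the time, the measured TCP pose, the force and the opening at its end, in the units of the state.
- state(): the state, without advancing time (a new reading comes with each control period).
- grab_frame(name): name is "scene" or "top" or "wrist"; returns the picture (480x640x3 uint8, red, green, blue); there is no depth.
- calibration(name): a dict with "mtx" (3x3 intrinsics, pixels), "distortion" ([k1, k2, p1, p2, k3] as OpenCV has them; the pictures are not rectified), "rvec" (rotation vector, rad) and "tvec" (3), from world to camera coordinates, as OpenCV has them. Camera axes: x right, y down, z forward; pixel columns grow to the right and rows downward; lengths in mm; the calibration is good to about 2 mm. A picture is of the moment at which its call begins: read the wrist's pose just before it. calibration takes no time and is no camera call; for the wrist camera it gives the pose at the moment of the call.
- job_done(): hands the job in, once; it reports no verdict.
Trained networks look in the newest picture that a camera, given by its name, has taken for a name from the list of things; names that differ only in an ending like _2 or _b are one class to them, and where a whole thing is asked for, a point or a joint stands for the part that bears it (a point fixed in the world has none). Each returns a list of dicts, best first, with "confidence" (0 to 1); they miss things now and then, are a little off and sometimes report something else, mostly with a low value. They report only what shows in the picture. A call takes as long as a camera call. They do not tell look-alikes from the thing itself.
- spot_in(query, camera): "rect" ([left, top, right, bottom] in pixels, round what is visible of it).
- tip_of(query, camera): "location" ([column, row] in pixels: a listed point, or the origin of a listed thing).
The state is a dict: "time_s": time; "qpos": joint angles; "qvel": joint speeds; "effort": joint torques, N m; "ee_pos": TCP position; "ee_rot": TCP orientation; "force": force on the tool from outside, world axes, zero at the start; "torque": the same for the moment, N m; "gripper_width": finger opening in mm.
Only numpy, scipy, OpenCV 4.12 (cv2) and the standard library are available. Lean on these libraries where they do the work, as an engineer would, in place of code of your own. Each camera call takes 0.05 s, during which the arm holds its last target. There are 200 camera calls.

## Working session

There is one attempt and no reset: what is moved stays moved. The work goes in short steps, Python scripts to look and compute and a shell command to move; the robot and the scene stay as the last step left them, time stands still between calls to the robot, and variables do not carry over. Pictures are saved under pics/ and viewed, about 8 in all and at most 12, crops included, and the job is handed in when it is done.

```bash
mkdir -p pics; ls; cat > h.py <<'E'
from workcell import *
import numpy as np, cv2
from scipy.spatial.transform import Rotation as R
def cal(n):
    c=calibration(n); return [np.array(c[k],float) for k in("mtx","distortion","rvec","tvec")]
def ray(c,px,z):
    m,d,r,t=c; u=cv2.undistortPoints(np.array([[px]],float),m,d)[0,0]
    A=cv2.Rodrigues(r)[0]; o=-A.T@t.ravel(); v=A.T@np.array([u[0],u[1],1.])
    return o+v*(z-o[2])/v[2]
def proj(c,P):
    m,d,r,t=c; return cv2.projectPoints(np.array(P,float).reshape(-1,1,3),r,t,m,d)[0].reshape(-1,2)
def shift(target,yaw=None):
    s=state(); Rt=R.from_euler('xyz',s["ee_rot"],degrees=True)
    d=Rt.inv().apply(np.array(target)-np.array(s["ee_pos"]))/500
    w=np.zeros(3)
    if yaw is not None: w=(Rt.inv()*R.from_euler('xyz',[180,0,yaw],degrees=True)).as_rotvec()/(np.pi/2)
    print("pos",np.round(s["ee_pos"],1),"rot",np.round(s["ee_rot"],1),"shift",np.round(d,4),"turn",np.round(w,4))
E
cat > a.py <<'E'
from h import *
print(state())
for n in("top","scene"):
    im=grab_frame(n); cv2.imwrite(f"pics/{n}0.png",im[:,:,::-1]); c=cal(n)
    A=cv2.Rodrigues(c[2])[0]; print(n,"cam at",(-A.T@c[3].ravel()).round())
    for q,z in(("wheel_center",9),("hub_center",9),("plate_top",28),("guide_handle",125),("guide_bush",78),("jig",0),("plate",12),("tape",0),("pencil",0),("dog",0)):
        print(q,[(np.round(t["location"]),round(t["confidence"],2),ray(c,t["location"],z)[:2].round(1)) for t in tip_of(q,n)[:4]])
E
python3 a.py
```

```text
pics
{'time_s': 0.0, 'qpos': array([ 7.23652772e+01,  1.83539141e+01,  8.97069113e+01, -6.19295535e-04,
        7.20434666e+01, -1.14588153e+00]), 'qvel': array([ 0.00263079,  0.01291456,  0.04660176, -0.0026713 ,  0.05133254,
        0.00935698]), 'effort': array([ 1.03785402e-03, -4.12469387e+01, -2.31972975e+01,  7.29456497e-02,
        4.57086833e-02, -1.17394843e-04]), 'ee_pos': array([163.06237827, 550.90867529, 235.09403604]), 'ee_rot': array([-1.79895717e+02, -1.49697364e-03,  1.63511349e+02]), 'force': array([-0.14541698,  0.2246838 ,  0.67275221]), 'torque': array([-0.00982508,  0.00194112,  0.03950023]), 'gripper_width': 91.15689718515722}
top cam at [ 384.  -11. 1104.]
wheel_center [(array([486., 252.]), 0.98, array([ 487.9, -365.1])), (array([401., 226.]), 0.7, array([ 545.9, -171. ])), (array([453., 208.]), 0.59, array([ 589.1, -292.7])), (array([508., 192.]), 0.57, array([ 626.9, -423.5]))]
hub_center [(array([437., 152.]), 0.68, array([ 721.9, -260.7])), (array([431., 261.]), 0.49, array([ 466.6, -239.6]))]
plate_top [(array([292., 246.]), 0.91, array([498.8,  77.4]))
[... 698 characters left out ...]
)), (array([201., 259.]), 0.36, array([ 594.9, -290. ])), (array([338., 259.]), 0.35, array([487.9,  75.6])), (array([341., 259.]), 0.32, array([486.5,  83.6]))]
plate_top [(array([338., 257.]), 0.63, array([503.9,  78.6]))]
guide_handle [(array([288., 250.]), 0.71, array([636.5, -18.9]))]
guide_bush [(array([330., 271.]), 0.55, array([632.5,  87.4]))]
jig [(array([289., 292.]), 0.69, array([646.6, -14.4]))]
plate [(array([291., 291.]), 0.73, array([657.6,  -6.6])), (array([339., 255.]), 0.71, array([473.2,  73.7]))]
tape [(array([185., 293.]), 0.9, array([ 727.1, -266.5]))]
pencil [(array([251., 208.]), 0.77, array([ 286.7, -268.2]))]
dog [(array([449., 306.]), 0.63, array([585.4, 382.5]))]
```

View pics/top0.png

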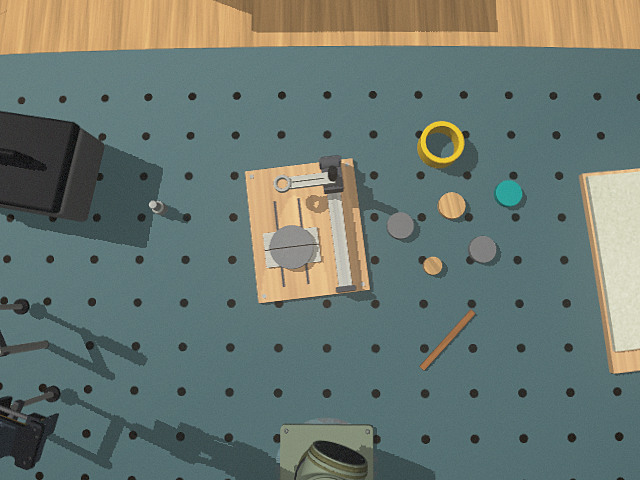

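```bash
python3 - <<'E'
import cv2
a=cv2.imread('pics/top0.png')[110:300,250:550]
cv2.imwrite('pics/crop0.png',cv2.resize(a,(800,507),interpolation=cv2.INTER_CUBIC))
E
```

```text
(no output)
```

View pics/crop0.png

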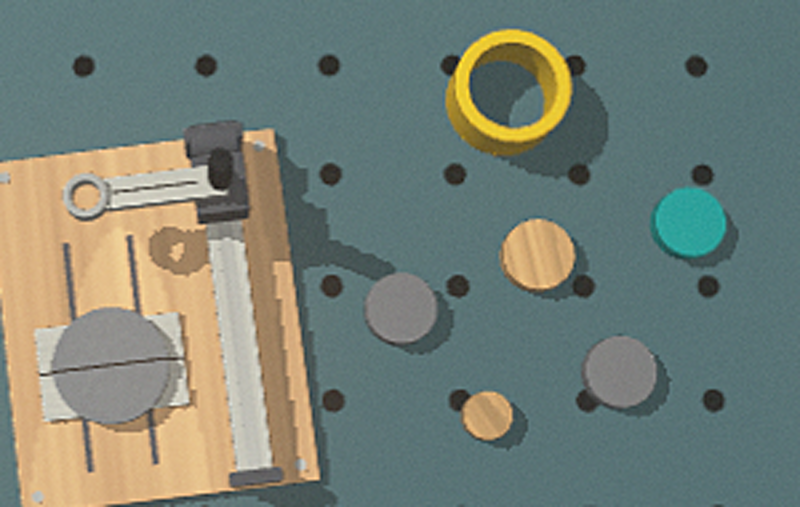

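The pictures show the plywood discs at pixels (452,206), larger, and (432,266), smaller. The grey and turquoise discs are decoys. The plate is at (292,247) and the post near (330,170). I'll refine these with the wrist camera.

```bash
python3 - <<'E'
from h import *
c=cal("wrist");A=cv2.Rodrigues(c[2])[0]; o=-A.T@c[3].ravel(); s=state()
Rt=R.from_euler('xyz',s["ee_rot"],degrees=True)
print("cam off in tool",Rt.inv().apply(o-s["ee_pos"]).round(1),"fwd in tool",Rt.inv().apply(A.T@[0,0,1]).round(3), "f",c[0][0,0])
shift([470,60,330],99)
E
```

```text
cam off in tool [  82.7    0.  -148.4] fwd in tool [-0.287 -0.     0.958] f 333.8907281729515
pos [163.2 551.4 236. ] rot [180.    0.  163.5] shift [-0.8673 -0.7682 -0.1881] turn [ 1.000e-04 -0.000e+00  7.168e-01]
```

```bash
R='-0.87 -0.77 -0.19 0 0 0.717'; python3 -m jog '-0.87 -0.77 -0.19 0 0 0.717;-0.87 -0.77 -0.19 0 0 0.717;-0.87 -0.77 -0.19 0 0 0.717;-0.87 -0.77 -0.19 0 0 0.717;-0.87 -0.77 -0.19 0 0 0.717;-0.87 -0.77 -0.19 0 0 0.717;-0.87 -0.77 -0.19 0 0 0.717;-0.87 -0.77 -0.19 0 0 0.717;-0.87 -0.77 -0.19 0 0 0.717;-0.87 -0.77 -0.19 0 0 0.717;-0.87 -0.77 -0.19 0 0 0.717;-0.87 -0.77 -0.19 0 0 0.717;-0.87 -0.77 -0.19 0 0 0.717;-0.87 -0.77 -0.19 0 0 0.717;-0.87 -0.77 -0.19 0 0 0.717;-0.87 -0.77 -0.19 0 0 0.717;-0.87 -0.77 -0.19 0 0 0.717;-0.87 -0.77 -0.19 0 0 0.717' 1 20
cat > w.py <<'E'
from h import *
import sys
def look(fn,qs):
    c=cal("wrist"); im=grab_frame("wrist"); cv2.imwrite(fn,im[:,:,::-1])
    for q,z in qs:
        print(q,[(np.round(t["location"],1),round(t["confidence"],2),ray(c,t["location"],z)[:2].round(1)) for t in tip_of(q,"wrist")[:5]])
    np.savez(fn+".npz",*c)
if __name__=="__main__": look(sys.argv[1],[(a.split(":")[0],float(a.split(":")[1])) for a in sys.argv[2:]])
E
python3 w.py pics/w1.png plate_top:28 plate:12 guide_handle:125 guide_bush:78 jig:0
python3 -c "
from h import *
shift([525,-270,330],99)"
```

```text
time_s: 2.6
ee_pos: [470.1, 59.8, 330.6]
ee_rot: [-179.9, -0.0, 99.1]
force: [-0.2, 0.2, -0.2]
gripper_width: 91.2
plate_top [(array([349.3, 186.5]), 0.6, array([497.8,  81.3]))]
plate [(array([348.6, 182.5]), 0.74, array([497.3,  84.6])), (array([349.6, 189.3]), 0.2, array([500.3,  75.4]))]
guide_handle [(array([457.9, 296.9]), 0.59, array([639.1, -13.4]))]
guide_bush [(array([459.8, 198.2]), 0.71, array([629.3,  95.7]))]
jig [(array([427.9, 258.3]), 0.66, array([639.2, -11.4]))]
pos [470.7  59.5 331. ] rot [180.   -0.   99.1] shift [-0.6679  0.0034  0.0019] turn [ 0.0001 -0.0001  0.0008]
```

View pics/w1.png

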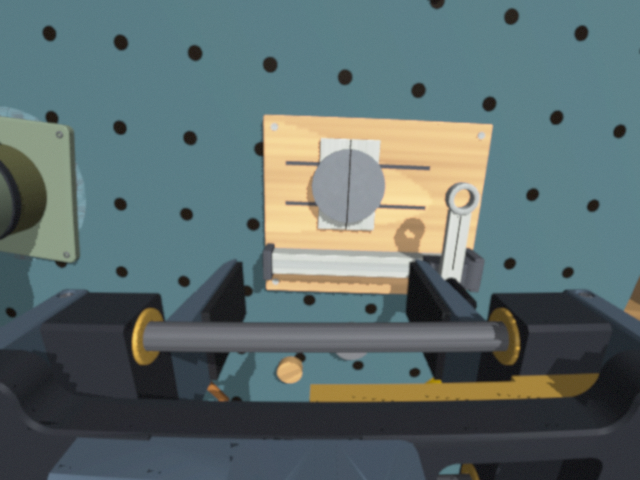

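The wrist view shows the plate at (349,187), with the mark nearly vertical in the image, the bush at (461,198), and board corners at about (263,116) and (492,125). I'll refine the jig yaw and the plate centre with contours, then move on to the discs.

```bash
cat > fit.py <<'E'
from h import *
import sys
def load(fn): z=np.load(fn+".npz"); return cv2.imread(fn),[z[k] for k in z.files]
def circ(c,mask,px,z):
    n,l,st,_=cv2.connectedComponentsWithStats(mask.astype(np.uint8)); k=l[int(px[1]),int(px[0])]
    cs,_=cv2.findContours((l==k).astype(np.uint8),cv2.RETR_EXTERNAL,cv2.CHAIN_APPROX_NONE)
    p=cv2.convexHull(max(cs,key=len))[:,0].astype(float)
    w=np.array([ray(c,q,z)[:2] for q in p]).astype(np.float32)
    (x,y),(a,b),_=cv2.fitEllipse(w); return np.round([x,y,a,b],1),k
E
python3 - <<'E'
from fit import *
im,c=load("pics/w1.png"); hsv=cv2.cvtColor(im,cv2.COLOR_BGR2HSV)
print(hsv[187,330],hsv[150,335],hsv[130,300],hsv[187,349],hsv[60,300])
for a,b in (((263,116),(492,125)),((349.5,142),(347,228))):
    A,B=[ray(c,p,28 if a[0]>300 else 12)[:2] for p in(a,b)]; print(A.round(1),B.round(1),np.linalg.norm(B-A).round(1),np.degrees(np.arctan2(*(B-A)[::-1])).round(2))
g=cv2.cvtColor(im,cv2.COLOR_BGR2GRAY)
m=((hsv[:,:,1]<60)&(hsv[:,:,2]<150)).astype(np.uint8)
m[140:235,345:353]=m[140:235,338:346]
m=cv2.morphologyEx(m,cv2.MORPH_OPEN,np.ones((5,5)))
print("plate",circ(c,m,(335,187),28))
E
R=1; python3 -m jog '-0.67 0 0 0 0 0;-0.67 0 0 0 0 0;-0.67 0 0 0 0 0;-0.67 0 0 0 0 0;-0.67 0 0 0 0 0;-0.67 0 0 0 0 0;-0.67 0 0 0 0 0;-0.67 0 0 0 0 0;-0.67 0 0 0 0 0;-0.67 0 0 0 0 0;-0.67 0 0 0 0 0' 1 20
python3 w.py pics/w2.png wheel_center:9 hub_center:9
```

```text
[106  21 161] [ 54   6 213] [ 20  95 242] [111  15 121] [ 96  84 136]
[369.4 153.7] [675.  192.7] 308.0 7.26
[487.7 138.7] [504.9  23.6] 116.4 -81.51
plate (array([ 541.4,   11.3,  715.4, 1639.1]), np.int32(0))
time_s: 3.82
ee_pos: [523.4, -270.6, 330.6]
ee_rot: [-180.0, -0.1, 99.1]
force: [1.0, 0.8, 0.3]
gripper_width: 91.1
wheel_center [(array([354.2, 124.8]), 0.8, array([ 544.7, -168.4])), (array([373.7, 304. ]), 0.65, array([ 623.6, -426.5])), (array([293.9, 246.4]), 0.64, array([ 487.5, -351.9]))]
hub_center [(array([281.3, 164.9]), 0.74, array([ 454.5, -236.7])), (array([167.4, 169.7]), 0.73, array([ 296.4, -267.7]))]
```

View pics/w2.png

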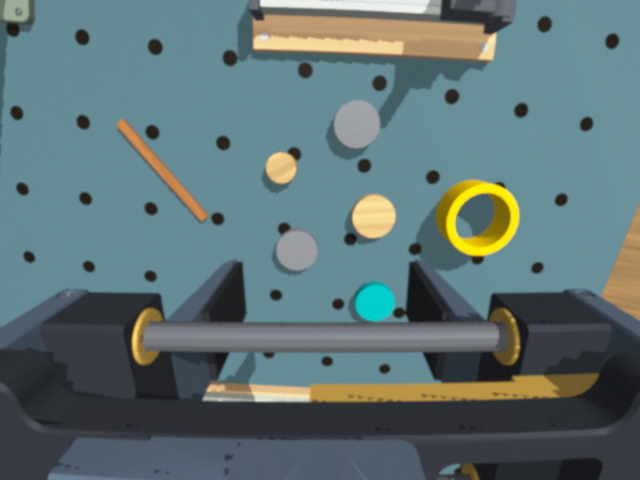

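The wrist view shows the larger plywood disc at (374,216) and the smaller at (281,168).

```bash
python3 - <<'E'
from fit import *
im,c=load("pics/w2.png"); hsv=cv2.cvtColor(im,cv2.COLOR_BGR2HSV)
m=(hsv[:,:,0]<30)&(hsv[:,:,1]>50)&(hsv[:,:,2]>190)
for p in((374,216),(281,168)): print(p,circ(c,m,p,18)[0],circ(c,m,p,9)[0])
im,c=load("pics/w1.png"); hsv=cv2.cvtColor(im,cv2.COLOR_BGR2HSV)
V=hsv[:,:,2];m=((hsv[:,:,1]<45)&(V<190)&(hsv[:,:,0]>85)).astype(np.uint8)
m=cv2.morphologyEx(m,cv2.MORPH_CLOSE,np.ones((3,9)));m=cv2.morphologyEx(m,cv2.MORPH_OPEN,np.ones((7,7)))
print("plate",circ(c,m,(335,187),28))
im=cv2.imread("pics/top0.png"); c=cal("top"); hsv=cv2.cvtColor(im,cv2.COLOR_BGR2HSV)
m=(hsv[:,:,0]<30)&(hsv[:,:,1]>50)&(hsv[:,:,2]>170)
for p in((452,206),(433,266)): print("top",p,circ(c,m,p,18)[0])
V=hsv[:,:,2];m=((hsv[:,:,1]<45)&(V<190)&(hsv[:,:,0]>85)).astype(np.uint8)
m=cv2.morphologyEx(m,cv2.MORPH_CLOSE,np.ones((7,3)));m=cv2.morphologyEx(m,cv2.MORPH_OPEN,np.ones((5,5)))
print("top plate",circ(c,m,(285,240),28)[0])
shift([590,-291,120],97.5)
E
```

```text
(374, 216) [ 593.5 -286.4   60.7   62.3] [ 595.1 -288.2   61.9   63.6]
(281, 168) [ 455.2 -239.3   40.2   41.2] [ 454.2 -240.2   41.    42. ]
plate (array([495.9,  80.9,  97.7, 100.2]), np.int32(1))
top (452, 206) [ 595.  -287.5   59.8   60.5]
top (433, 266) [ 456.1 -239.6   39.3   40.4]Traceback (most recent call last):
  File "<stdin>", line 14, in <module>
  File "fit.py", line 9, in circ
    (x,y),(a,b),_=cv2.fitEllipse(w); return np.round([x,y,a,b],1),k
                  ~~~~~~~~~~~~~~^^^
cv2.error: OpenCV(4.12.0) /io/opencv/modules/imgproc/src/shapedescr.cpp:361: error: (-201:Incorrect size of input array) There should be at least 5 points to fit the ellipse in function 'fitEllipseNoDirect'
```

```bash
python3 -c "
from h import *
shift([594,-287,25],98)"
```

```text
pos [ 523.5 -269.6  331.4] rot [180.   -0.   99.2] shift [-0.0569  0.1333  0.6128] turn [ 0.0003 -0.0001  0.0132]
```

```bash
python3 -m jog '-0.057 0.133 0.2 0 0 0.013;-0.057 0.133 0.2 0 0 0.013;-0.057 0.133 0.3 0 0 0.013;-0.057 0.133 0.38 0 0 0.013;-0.057 0.133 0.45 0 0 0.013;-0.057 0.133 0.5 0 0 0.013;-0.057 0.133 0.54 0 0 0.013;-0.057 0.133 0.54 0 0 0.013' 1 20; python3 -c "
from h import *
shift([594,-287,25.5],98)"
```

```text
time_s: 4.63
ee_pos: [589.3, -283.1, 53.8]
ee_rot: [-179.3, -0.5, 98.1]
force: [-1.1, 0.7, -1.0]
gripper_width: 91.8
pos [ 589.3 -283.1   53.8] rot [-179.3   -0.5   98.1] shift [-0.0095  0.0089  0.0564] turn [-0.0078 -0.0058  0.0015]
```

```bash
python3 -m jog '-0.005 0.009 0.02 0 0 0;-0.005 0.009 0.03 0 0 0;-0.005 0.009 0.03 0 0 0;-0.005 0.009 0.03 0 0 0' 1 20; python3 -c "
from h import *
shift([594,-287,25.5],98)"
```

```text
time_s: 4.97
ee_pos: [595.1, -285.2, 40.7]
ee_rot: [-179.5, -0.4, 98.2]
force: [0.1, -0.1, 0.5]
gripper_width: 91.3
pos [ 595.1 -285.2   40.7] rot [-179.5   -0.4   98.2] shift [-0.0035 -0.0024  0.0303] turn [-0.0061 -0.0046  0.0017]
```

```bash
python3 -m jog '-0.0035 -0.002 0.01 -0.006 -0.0045 0;-0.0035 -0.002 0.02 -0.006 -0.0045 0;-0.0035 -0.002 0.03 -0.006 -0.0045 0;-0.0035 -0.002 0.03 -0.006 -0.0045 0' 1 20; python3 -c "
from h import *
shift([594,-287,25.5],98)"; python3 -m jog '0 0 0 0 0 0;0 0 0 0 0 0;0 0 0 0 0 0;0 0 0 0 0 0;0 0 0 0 0 0;0 0 0 0 0 0;0 0 0 0 0 0;0 0 0 0 0 0' -1 15;  python3 -c "
from h import *
shift([497,80,150],98)"
```

```text
time_s: 5.3
ee_pos: [593.9, -286.9, 25.6]
ee_rot: [-180.0, -0.0, 98.1]
force: [0.5, -0.6, -0.3]
gripper_width: 91.0
pos [ 593.9 -286.9   25.6] rot [-180.    -0.    98.1] shift [-0.0003  0.0001  0.0001] turn [-0.0003 -0.0004  0.0016]
time_s: 5.97
ee_pos: [594.1, -286.9, 25.7]
ee_rot: [-180.0, -0.0, 98.1]
force: [0.6, -0.8, 0.8]
gripper_width: 61.4
pos [ 594.1 -286.9   25.7] rot [-180.    -0.    98.1] shift [ 0.754  -0.0882 -0.2483] turn [-0.0001 -0.0002  0.0016]
```

```bash
python3 -m jog '0 0 -0.08 0 0 0;0 0 -0.16 0 0 0;0.08 -0.01 -0.25 0 0 0;0.16 -0.03 -0.25 0 0 0;0.24 -0.05 -0.25 0 0 0;0.32 -0.07 -0.25 0 0 0;0.4 -0.09 -0.25 0 0 0;0.48 -0.09 -0.25 0 0 0;0.54 -0.09 -0.25 0 0 0;0.59 -0.09 -0.25 0 0 0;0.59 -0.09 -0.25 0 0 0;0.59 -0.09 -0.25 0 0 0;0.59 -0.09 -0.25 0 0 0' -1 15; python3 w.py pics/w3.png plate_top:28 guide_bush:78
```

```text
time_s: 7.05
ee_pos: [507.9, -1.7, 150.9]
ee_rot: [-180.0, 0.0, 98.2]
force: [0.9, -0.3, -0.6]
gripper_width: 61.4
plate_top [(array([328.7, 136. ]), 0.56, array([497.6,  79.9]))]
guide_bush [(array([529.6, 140.1]), 0.72, array([626.9,  97.2]))]
```

View pics/w3.png

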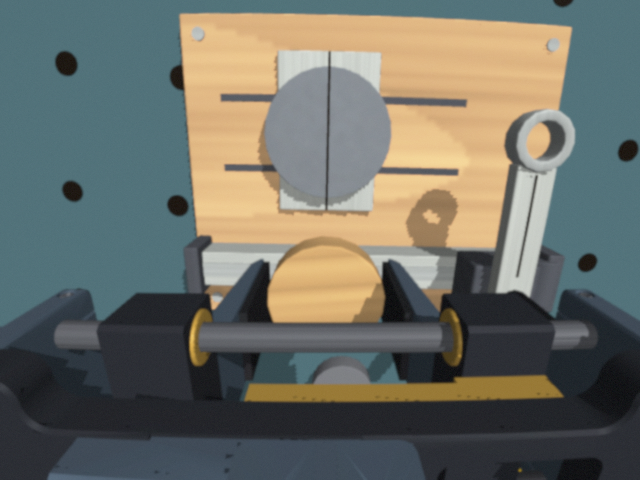

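The larger disc is held level. The plate is at about (328,133) with the mark running from (330,52) to (327,210), and the bush ring is at (540,140). I'll fit these precisely.

```bash
python3 - <<'E'
from fit import *
im,c=load("pics/w3.png"); hsv=cv2.cvtColor(im,cv2.COLOR_BGR2HSV)
V=hsv[:,:,2];m=((hsv[:,:,1]<45)&(V<190)&(hsv[:,:,0]>85)).astype(np.uint8)
m=cv2.morphologyEx(m,cv2.MORPH_CLOSE,np.ones((3,9)));m=cv2.morphologyEx(m,cv2.MORPH_OPEN,np.ones((7,7)))
print("plate",circ(c,m,(300,133),28))
# mark: darkest column per row
g=cv2.cvtColor(im,cv2.COLOR_BGR2GRAY).astype(int)
P=[]
for r in range(75,192):
    seg=255-g[r,315:342]; w=np.clip(seg-np.median(seg)-15,0,None)
    if w.sum()>0: P.append(ray(c,(315+(w*np.arange(27)).sum()/w.sum(),r),28)[:2])
P=np.array(P,np.float32); vx,vy,x,y=cv2.fitLine(P,cv2.DIST_HUBER,0,.01,.01).ravel()
print("mark",P[0],P[-1],"yaw",np.degrees(np.arctan2(-vx,vy))%180,"pt",x,y)
# board top edge screws
A,B=ray(c,(181,15),12)[:2],ray(c,(571,28),12)[:2]; print(A,B,np.linalg.norm(A-B),np.degrees(np.arctan2(*(B-A)[::-1])))
# held disc far rim: project expected top rim, for TCP z: bottom was z=0 at tcp 25.6
s=state();tz=s["ee_pos"][2]-25.6+18; print(s["ee_pos"],"rim pt",ray(c,(325,238),tz),"expect tcp + 31 along",np.array(s["ee_pos"])[:2]+31*np.array([-np.sin(np.radians(8.2)),np.cos(np.radians(8.2))]))
shift([497,80,53.5],98)
E
```

```text
plate (array([496.4,  80.7,  98.7,  99.7]), np.int32(1))
mark [491.32123 123.77126] [501.89313   36.848705] yaw 7.073303 pt 496.4334 81.457214
[371.71757688 154.28934605] [675.12321689 191.86752661] 305.72389839028784 7.060389645960242
[508.01637341  -2.45098809 150.72198192] rim pt [501.83566809  32.01505828 143.12198192] expect tcp + 31 along [503.59487647  28.23207507]
pos [508.   -2.5 150.7] rot [-180.   -0.   98.] shift [0.1663 0.0013 0.1945] turn [-0.0002 -0.0001  0.0005]
```

```bash
python3 -m jog '0.06 0.002 0.02 0 0 0;0.11 0.002 0.06 0 0 0;0.15 0.002 0.1 0 0 0;0.168 0.002 0.13 0 0 0;0.168 0.002 0.15 0 0 0;0.168 0.002 0.16 0 0 0;0.168 0.002 0.16 0 0 0;0.168 0.002 0.16 0 0 0' -1 15; python3 -c "
from h import *
shift([496.4,81.2,54],97)"
```

```text
time_s: 7.87
ee_pos: [497.9, 79.9, 71.1]
ee_rot: [180.0, 0.0, 98.0]
force: [0.2, -0.5, -1.0]
gripper_width: 61.6
pos [497.9  79.9  71.1] rot [180.   0.  98.] shift [ 0.003  -0.0027  0.0341] turn [0.0003 0.     0.0107]
```

```bash
python3 -m jog '0.003 -0.003 0.015 0 0 0;0.003 -0.003 0.03 0 0 0;0.003 -0.003 0.034 0 0 0;0.003 -0.003 0.034 0 0 0;0.003 -0.003 0.034 0 0 0' -1 15; python3 -c "
from h import *
shift([496.4,81.2,54],98)"
```

```text
time_s: 8.28
ee_pos: [496.2, 81.0, 54.0]
ee_rot: [180.0, 0.0, 98.0]
force: [0.2, 0.2, -1.5]
gripper_width: 61.5
pos [496.2  81.   54. ] rot [180.   0.  98.] shift [ 0.0003  0.0004 -0.0001] turn [ 0.0002  0.     -0.0005]
```

```bash
python3 -m jog '0 0 0 0 0 0;0 0 0 0 0 0;0 0 0 0 0 0;0 0 0 0 0 0;0 0 0 0 0 0;0 0 -0.06 0 0 0;0 0 -0.14 0 0 0;0 0 -0.2 0 0 0;-0.08 0 -0.2 0 0 0;-0.16 0 -0.2 0 0 0;-0.16 0 -0.2 0 0 0;-0.16 0 -0.2 0 0 0;-0.16 0 -0.2 0 0 0' 0.8 15; python3 w.py pics/w4.png wheel_center:37; python3 - <<'E'
from fit import *
im,c=load("pics/w4.png"); hsv=cv2.cvtColor(im,cv2.COLOR_BGR2HSV)
p=proj(c,[496.4,81,46])[0]; print(p)
cv2.imwrite("pics/c4.png",im[0:300,150:600])
m=(hsv[:,:,0]<30)&(hsv[:,:,1]>50)&(hsv[:,:,2]>190)
print(circ(c,m,p,46)[0])
shift([455.5,-239.5,150],98)
E
```

```text
time_s: 9.37
ee_pos: [506.9, 1.9, 153.7]
ee_rot: [-180.0, -0.0, 97.9]
force: [-0.5, -0.3, 0.1]
gripper_width: 81.9
wheel_center [(array([326.9, 138.1]), 0.76, array([495.7,  82. ])), (array([339.3, 389.2]), 0.76, array([ 540.3, -148. ]))]
[327.64801748 139.63376673]
[495.4  80.9  59.9  60. ]
pos [506.9   2.7 153.7] rot [-180.   -0.   98.] shift [-0.4654 -0.1692  0.0072] turn [-0.0003 -0.0003  0.0001]
```

View pics/c4.png

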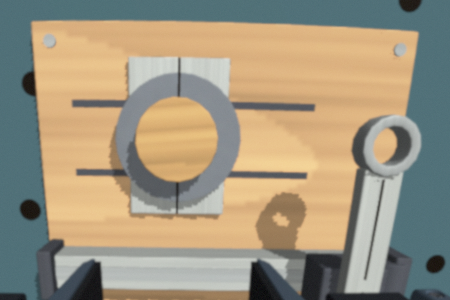

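The larger disc lies centred on the plate, at (495.4,80.9) against the plate's (496.4,80.8). Next is the smaller disc.

```bash
python3 -m jog '-0.08 -0.03 0 0 0 0;-0.16 -0.06 0 0 0 0;-0.24 -0.09 0 0 0 0;-0.32 -0.12 0 0 0 0;-0.4 -0.15 0 0 0 0;-0.465 -0.169 0.03 0 0 0;-0.465 -0.169 0.1 0 0 0;-0.465 -0.169 0.16 0 0 0;-0.465 -0.169 0.2 0 0 0;-0.465 -0.169 0.21 0 0 0;-0.465 -0.169 0.21 0 0 0;-0.465 -0.169 0.21 0 0 0' 0.8 15; python3 -c "
from h import *
shift([455.5,-239.5,25.5],98)"
```

```text
time_s: 10.47
ee_pos: [456.5, -238.9, 49.2]
ee_rot: [180.0, 0.0, 98.1]
force: [0.7, 0.5, 0.0]
gripper_width: 82.2
pos [ 456.5 -238.9   49.2] rot [180.    0.   98.1] shift [-0.0009 -0.0022  0.0474] turn [0.0003 0.0001 0.0009]
```

```bash
python3 -m jog '-0.001 -0.002 0.02 0 0 0;-0.001 -0.002 0.035 0 0 0;-0.001 -0.002 0.047 0 0 0;-0.001 -0.002 0.047 0 0 0;-0.001 -0.002 0.047 0 0 0;-0.001 -0.002 0.047 0 0 0' 0.8 15; python3 -m jog '0 0 0 0 0 0;0 0 0 0 0 0;0 0 0 0 0 0;0 0 0 0 0 0;0 0 0 0 0 0;0 0 0 0 0 0;0 0 0 0 0 0;0 0 0 0 0 0;0 0 0 0 0 0;0 0 0 0 0 0' -1 12; python3 -c "
from h import *
shift([506.5,2,150],98)"
```

```text
time_s: 10.97
ee_pos: [455.7, -239.6, 25.8]
ee_rot: [180.0, 0.0, 98.1]
force: [-0.5, -0.0, 0.5]
gripper_width: 82.3
time_s: 11.8
ee_pos: [455.7, -239.6, 25.9]
ee_rot: [180.0, 0.0, 98.1]
force: [-0.2, 0.3, 1.0]
gripper_width: 41.4
pos [ 455.7 -239.6   25.9] rot [180.    0.   98.1] shift [ 0.464   0.1686 -0.2483] turn [0.0004 0.0002 0.0009]
```

```bash
python3 -m jog '0 0 -0.08 0 0 0;0 0 -0.16 0 0 0;0.08 0.03 -0.25 0 0 0;0.16 0.06 -0.25 0 0 0;0.24 0.09 -0.25 0 0 0;0.32 0.12 -0.25 0 0 0;0.4 0.15 -0.25 0 0 0;0.464 0.168 -0.25 0 0 0;0.52 0.168 -0.25 0 0 0;0.58 0.168 -0.25 0 0 0;0.6 0.168 -0.25 0 0 0;0.6 0.168 -0.25 0 0 0;0.6 0.168 -0.25 0 0 0' -1 12; python3 -c "
from h import *
shift([495.9,81.1,72.5],98)"
```

```text
time_s: 12.88
ee_pos: [496.6, 68.9, 150.8]
ee_rot: [180.0, 0.1, 98.2]
force: [-0.7, 0.4, -0.7]
gripper_width: 41.6
pos [496.6  68.9 150.8] rot [1.80e+02 1.00e-01 9.82e+01] shift [0.0245 0.0021 0.1565] turn [0.0003 0.0007 0.0017]
```

```bash
python3 -m jog '0.0245 0.002 0.04 0 0 0;0.0245 0.002 0.08 0 0 0;0.0245 0.002 0.11 0 0 0;0.0245 0.002 0.12 0 0 0;0.0245 0.002 0.12 0 0 0;0.0245 0.002 0.12 0 0 0' -1 12; python3 -c "
from h import *
shift([495.9,81.1,72.5],98)"
```

```text
time_s: 13.38
ee_pos: [496.4, 80.0, 91.1]
ee_rot: [179.9, 0.1, 98.1]
force: [-0.7, -0.7, -0.2]
gripper_width: 41.2
pos [496.4  80.   91.1] rot [1.799e+02 1.000e-01 9.810e+01] shift [ 0.0023 -0.0007  0.0372] turn [0.0006 0.0009 0.0007]
```

```bash
python3 -m jog '0.002 -0.001 0.015 0 0 0;0.002 -0.001 0.03 0 0 0;0.002 -0.001 0.037 0 0 0;0.002 -0.001 0.037 0 0 0;0.002 -0.001 0.037 0 0 0;0.002 -0.001 0.037 0 0 0' -1 12; python3 -m jog '0 0 0 0 0 0;0 0 0 0 0 0;0 0 0 0 0 0;0 0 0 0 0 0;0 0 0 0 0 0;0 0 0 0 0 0;0 0 -0.06 0 0 0;0 0 -0.14 0 0 0;0 0 -0.2 0 0 0;-0.08 0 -0.22 0 0 0;-0.16 0 -0.22 0 0 0;-0.16 0 -0.22 0 0 0;-0.16 0 -0.22 0 0 0;-0.16 0 -0.22 0 0 0' 0.5 15; python3 w.py pics/w5.png hub_center:55 guide_bush:78 guide_handle:125; python3 - <<'E'
from fit import *
im,c=load("pics/w5.png"); hsv=cv2.cvtColor(im,cv2.COLOR_BGR2HSV)
print(proj(c,[[496,81,64],[496,81,46]]))
cv2.imwrite("pics/c5.png",cv2.resize(im[30:330,150:600],None,fx=1.5,fy=1.5))
# bush ring outer, top z=94
E
```

```text
time_s: 13.88
ee_pos: [495.8, 81.0, 72.7]
ee_rot: [179.9, 0.1, 98.1]
force: [0.4, -0.3, -0.2]
gripper_width: 41.3
time_s: 15.05
ee_pos: [506.5, 2.0, 182.4]
ee_rot: [180.0, 0.0, 98.0]
force: [0.2, 0.7, -0.2]
gripper_width: 68.4
hub_center [(array([326.9, 140.2]), 0.87, array([495.5,  80.3]))]
guide_bush [(array([505.7, 141. ]), 0.79, array([626.6,  99.6]))]
guide_handle []
[[327.70470749 139.49466003]
 [327.58155495 139.27267262]]
```

View pics/c5.png

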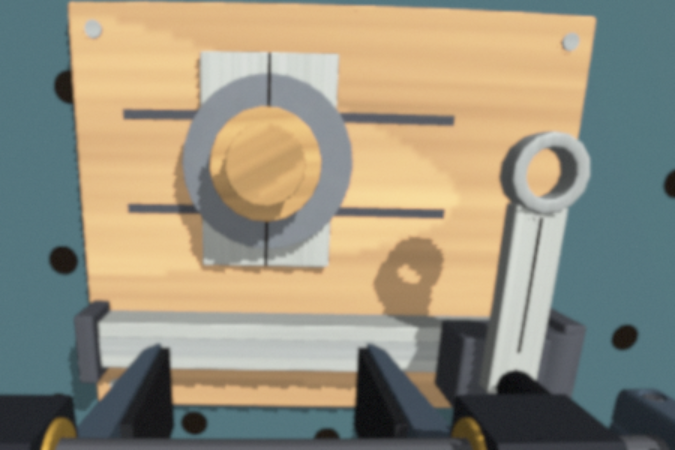

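The smaller disc sits centred on the larger at about (495.5,80.3). Next is the post, at about (640,-12).

```bash
python3 -c "
from h import *
shift([640,-12,180],97.06)"
```

```text
pos [506.6   3.  182.4] rot [1.80e+02 1.00e-01 9.82e+01] shift [-0.0674  0.2598  0.0049] turn [0.0001 0.0007 0.0122]
```

```bash
python3 -m jog '-0.02 0.08 0 0 0 0.012;-0.04 0.15 0 0 0 0.012;-0.06 0.22 0 0 0 0.012;-0.067 0.26 0 0 0 0.012;-0.067 0.26 0 0 0 0.012;-0.067 0.26 0 0 0 0.012;-0.067 0.26 0 0 0 0.012' 0.5 15; python3 w.py pics/w6.png guide_handle:125 guide_bush:78;  python3 -c "
from h import *
shift([640,-12,122],97.06)"
```

```text
time_s: 15.83
ee_pos: [639.1, -10.9, 181.8]
ee_rot: [-179.9, 0.0, 97.1]
force: [-0.8, 0.1, 0.3]
gripper_width: 68.4
guide_handle [(array([328.7, 267.1]), 0.73, array([640.2, -11.8]))]
guide_bush [(array([332.1,  97.8]), 0.59, array([628.9,  97. ]))]
pos [639.  -11.3 182.8] rot [-1.80e+02  1.00e-01  9.71e+01] shift [-0.0014  0.0018  0.1216] turn [-0.0001  0.0006  0.0005]
```

View pics/w6.png

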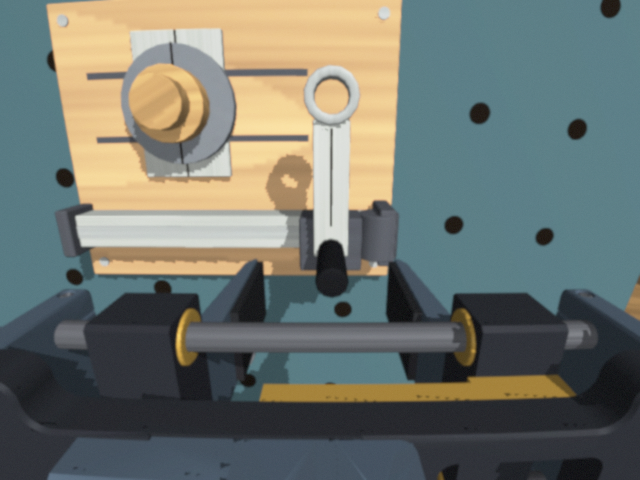

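The post, at (331,270), stands between the open fingers, and its measured position agrees with the estimate. Now descend and grip.

```bash
python3 -m jog '-0.0014 0.002 0.04 0 0 0;-0.0014 0.002 0.08 0 0 0;-0.0014 0.002 0.11 0 0 0;-0.0014 0.002 0.121 0 0 0;-0.0014 0.002 0.121 0 0 0;-0.0014 0.002 0.121 0 0 0' 0.5 15; python3 -m jog '0 0 0 0 0 0;0 0 0 0 0 0;0 0 0 0 0 0;0 0 0 0 0 0;0 0 0 0 0 0;0 0 0 0 0 0;0 0 0 0 0 0;0 0 0 0 0 0;0 0 0 0 0 0;0 0 0 0 0 0' -1 40; python3 -c "
from h import *
shift([509.9,-28.2,122],97.06)"
```

```text
time_s: 16.48
ee_pos: [640.2, -11.9, 123.0]
ee_rot: [180.0, 0.1, 97.1]
force: [0.1, -0.8, 0.1]
gripper_width: 69.0
time_s: 17.32
ee_pos: [641.2, -11.8, 123.1]
ee_rot: [179.8, 0.1, 97.1]
force: [4.3, 0.8, -2.5]
gripper_width: 19.4
pos [641.2 -11.8 123.1] rot [1.798e+02 1.000e-01 9.710e+01] shift [-1.000e-04 -2.646e-01  1.400e-03] turn [0.0017 0.0007 0.0006]
```

```bash
python3 -m jog '0 -0.02 0 0 0 0;0 -0.05 0 0 0 0;0 -0.08 0 0 0 0;0 -0.11 0 0 0 0;0 -0.14 0 0 0 0;0 -0.17 0 0 0 0;0 -0.2 0 0 0 0;0 -0.225 0 0 0 0;0 -0.245 0 0 0 0;0 -0.255 0 0 0 0;0 -0.262 0 0 0 0;0 -0.264 0 0 0 0;0 -0.264 0 0 0 0;0 -0.264 0 0 0 0;0 -0.264 0 0 0 0' -1 40; python3 w.py pics/w7.png guide_bush:78 guide_handle:125 plate_top:28 hub_center:55;python3 -c "
from h import *
shift([509.9,-28.2,123],97.06); print(state()['force'],state()['gripper_width'])
c=cal('top');im=grab_frame('top');cv2.imwrite('pics/t7.png',im[:,:,::-1])
for q,z in(('guide_bush',78),('guide_handle',125)): print([ (ray(c,t['location'],z)[:2].round(1),t['confidence']) for t in tip_of(q,'top')[:2]])"
```

```text
time_s: 18.57
ee_pos: [512.1, -27.8, 123.0]
ee_rot: [179.6, 0.1, 97.1]
force: [9.1, 2.4, -4.3]
gripper_width: 19.4
guide_bush []
guide_handle [(array([323.7, 310.7]), 0.93, array([510.3, -28.2]))]
plate_top []
hub_center [(array([319.1,  89. ]), 0.57, array([494.1,  80.5]))]
pos [512.1 -27.7 123. ] rot [1.796e+02 1.000e-01 9.710e+01] shift [-0.0004 -0.0046 -0.    ] turn [0.0044 0.0006 0.0004]
[ 9.26210122  2.39592899 -3.94608464] 19.243022150684713
[(array([497.6,  79.8]), 0.59)]
[(array([479.6,  71.2]), 0.32)]
```

View pics/w7.png

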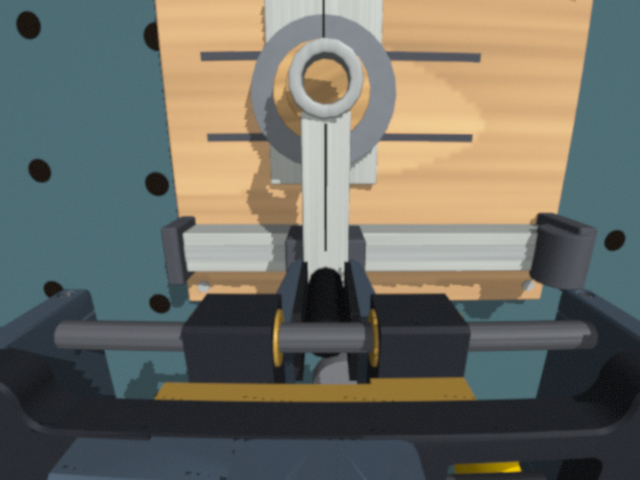

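The bush, at (326,78), stands over the stack and nearly on the mark, which is visible at (324,10). I'll measure the residual along the rail.

```bash
python3 - <<'E'
from fit import *
im,c=load("pics/w7.png")
u=np.array([.9924,.1229]); P=np.array([496.4,81.])
for n,p,z in(("bush ring top",(325.7,77.5),94),("mark far",(324,12),18),("mark far2",(324,30),28),("arm line",(325.7,130),90),("arm line2",(325.7,240),90)):
    w=ray(c,p,z)[:2]; print(n,w.round(1),"rail offset from mark",((w-P)@u).round(2))
g=cv2.cvtColor(im,cv2.COLOR_BGR2GRAY); print(g[10,316:332],g[180,318:334])
E
```

```text
bush ring top [497.7  81.3] rail offset from mark 1.36
mark far [490.5 134.1] rail offset from mark 0.65
mark far2 [492.2 120.4] rail offset from mark 0.64
arm line [500.8  56.8] rail offset from mark 1.43
arm line2 [508.3  -2.8] rail offset from mark 1.51
[196 198 201 203 203 184 134  84 119 177 199 200 201 202 203 203] [201 201 199 198 195 176 123  70  97 156 191 200 199 203 201 199]
```

```bash
python3 -m jog '0 -0.006 0 0 0 0;0 -0.006 0 0 0 0;0 -0.006 0 0 0 0;0 -0.006 0 0 0 0;0 -0.006 0 0 0 0;0 -0.006 0 0 0 0' -1 40; python3 -c "
from h import *
s=state(); print(np.round(s['ee_pos'],1),np.round(s['force'],1),s['gripper_width'])
c=cal('wrist');im=grab_frame('wrist'); g=im.mean(2)
for n,r,z in(('mark',8,18),('arm',130,90),('arm',180,90),('arm',230,90)):
    seg=g[r,312:340]; w=np.clip(np.median(seg)-seg-40,0,None); col=312+(w*np.arange(28)).sum()/w.sum()
    p=ray(c,(col,r),z)[:2]; print(n,round(col,1),p.round(1),((p-[496.4,81])@[.9924,.1229]).round(2))
"
```

```text
time_s: 19.47
ee_pos: [510.8, -27.9, 123.0]
ee_rot: [179.4, 0.1, 97.1]
force: [8.3, 1.1, -5.8]
gripper_width: 19.3
[510.8 -27.9 123. ] [ 8.3  1.1 -5.8] 19.313403039388067
mark 324.8 [489.7 136.5] 0.16
arm 325.0 [499.3  56.6] -0.17
arm 325.0 [502.5  30.8] -0.14
arm 325.0 [505.9   2.9] -0.14
```

```bash
python3 -c "
from h import *
grab_frame('top'); s=state(); print(np.round(s['ee_pos'],2),np.abs(s['qvel']).max().round(3),s['gripper_width'])
print(job_done())"
```

```text
[510.74 -27.92 123.03] 0.102 19.315637289905776
the job is handed in; nothing more can be done
None
```

I put the larger plywood disc on the plate and the smaller one on top of it. Then I gripped the post, pulled the guide about 130 mm to the mark, and handed the job in with the guide still held, at about 19.5 s on the robot's clock.

**Larger disc:** after release I measured it about 1 mm from the plate's centre.

**Smaller disc:** its last measured position was about 1.4–2.5 mm from the plate's centre in each reading. That reading was partly hidden by the bush. The earlier one, with a clear view, was about 1.1 mm off.

**Guide:** the centre line on its arm measured within 0.3 mm of the mark along the rail. The gripper was closed to 19.3 mm on the 20 mm post at a 40 N setting. The wrist felt about 8 N from the spring, and the arm was still.

**Disagreements and gaps:**
- After the pull, the network found no bush or plate in the wrist picture, and its top-camera post position was wrong, with low confidence (0.32). I relied on my own line measurement for the guide.
- The tool had tilted about 0.6° under the spring load.
- I did not re-measure the tape roll, pencil or bench dog at the end. No move was planned near them.

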